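# Start the rinse controller of the laboratory autosampler

### The job

Start the rinse controller on the lab bench with your fingertips: first switch the rocker on by pressing its raised far end fully down, next push the crosswise bar key fully down so that it stays down, and last press the round button fully in, keep it in for at least a second, then let it come up again. Leave the small square key unpressed, and do not pick up, shift or knock over the two vials, the bottle and the beaker that stand around the controls.

Things in the scene. Friction and masses are not known exactly. Their poses are not given: they have to be found in the camera images.
- dock: Aluminium plate of the controller, fixed, 200 (x) x 280 (y) x 12 mm; origin: centre of its underside, x away from the robot, y left. On its far part (centred at x = +40 mm) four fixed white modules, 110 (x) x 64 (y) mm, stand 66 mm apart in any order, tops 57 mm above the bench, one dark grey control on each. The near part is a ledge with two vials.
- power_rocker (a joint): Tilt of the rocker switch, rad: 0 = off (far half raised, near half level), 0.34 = fully on (far half level, near half raised). It starts at 0 to 0.05, stays where it is left, and takes about 3 to 5 N on the far half to turn.
- rocker_far_end (a point): Point on top of the far half of the rocker, 20 mm from its pivot: press down here. Moves and tilts with the rocker: about 76 mm above the bench when off, 69 mm when fully on (pivot: 69 mm). The rocker is a dark grey shallow V seen from the side, 30 mm wide (y), with two halves 28 mm long (x).
- bar_key (a joint): Downward travel of the bar key, m: 0 = up, 0.008 = fully down. It starts at 0 to 0.002, needs about 4 N and stays where it is pushed to (no spring).
- bar_key_top (a point): Centre of the top of the dark grey oblong bar key that lies crosswise on its module, 18 (x) x 46 (y) mm; 71 mm above the bench when up, 63 mm when fully down. The point's x axis points away from the robot side of the controller, y to its left, z up (it has the yaw of the controller).
- round_button (a joint): Downward travel of the round button, m: 0 = out, 0.006 = fully in. A spring (about 1.2 N at first, 4 N when fully in) brings it back.
- round_button_top (a point): Centre of the flat top of the dark grey round button, 36 mm in diameter; 71 mm above the bench when out, 65 mm when fully in. The point's x axis points away from the robot side of the controller, y to its left, z up (it has the yaw of the controller).
- square_key (a joint): Downward travel of the small square key (to be left alone), m: 0 = out, 0.006 = fully in; sprung like the round button.
- square_key_top (a point): Centre of the top of the small dark grey square key, 22 x 22 mm, 71 mm above the bench; it is not to be pressed. The point's x axis points away from the robot side of the controller, y to its left, z up (it has the yaw of the controller).
- vial_a: Loose amber glass vial with a cap, 28 mm in diameter, 50 mm high, standing on the left part of the ledge; origin at the centre of its underside. Not to be moved.
- vial_b: A second such vial, standing on the right part of the ledge; origin at the centre of its underside. Not to be moved.
- reagent_bottle: Loose white plastic bottle, 56 mm in diameter, 100 mm high, on the bench left of the controller; origin at the centre of its underside. Not to be moved.
- beaker: Loose clear plastic beaker, 60 mm in diameter, 75 mm high, on the bench right of the controller; origin at the centre of its underside. Not to be moved.

How it is judged:
On the way, in this order (a step that is already met when the one before it is completed fails the run):
1. the rocker is switched on (tilt over 0.26 of 0.34 rad) with the fingers (value of joint power_rocker above 0.26 rad and contact force between the fingers and anything else above 0.3 N), for 0.05 s.
2. the bar key is pushed down (over 6 of 8 mm) with the fingers (value of joint bar_key above 0.006 m and contact force between the fingers and anything else above 0.3 N), for 0.05 s.
3. the round button is kept in (over 4 of 6 mm) by the fingers for a second (all of step 2 and value of joint power_rocker above 0.26 rad and value of joint round_button above 0.004 m), for 0.95 s.
At the end, for the whole second after the job is handed in: The rocker is on (tilt over 0.26 rad), the bar key is down (over 6 mm), the round and the square key are out again (travel under 1.5 mm), and the vials, bottle and beaker stand upright within 20 mm of where they were (value of joint power_rocker above 0.26 rad and value of joint bar_key above 0.006 m and value of joint each of round_button, square_key below 0.0015 m and distance of each of vial_a, vial_b, reagent_bottle, beaker from where it was at the start of the episode below 0.02 m and angle between each of vial_a, vial_b, reagent_bottle, beaker's own z axis and vertical below 0.3 rad); the robot touches nothing.
It fails at once if the bar key is pushed (over 4 mm) while the rocker is not on (not (value of joint power_rocker above 0.26 rad) and value of joint bar_key above 0.004 m).
It fails at once if the round button is pressed (over 3 mm) while the rocker is not on or the bar key is not down ((not (value of joint power_rocker above 0.26 rad) or not (value of joint bar_key above 0.006 m)) and value of joint round_button above 0.003 m).
It fails at once if the small square key is pressed (over 3 mm) (value of joint square_key above 0.003 m).
It fails at once if a vial, the bottle or the beaker is lifted, shifted by over 20 mm or tipped (distance of any of vial_a, vial_b, reagent_bottle, beaker from where it was at the start of the episode above 0.02 m or angle between any of vial_a, vial_b, reagent_bottle, beaker's own z axis and vertical above 0.5 rad).
It also fails if it takes over 48 s, if anything falls off the work surface, if the arm or the gripper's body presses on something with over 40 N, if the wrist force passes 120 N, or if a joint passes its speed limit or range.

### The arm

A 6-joint arm with a two-finger parallel gripper is mounted at the origin on the work surface. World frame = base frame: x ahead of the robot, y to its left, z up, the work surface at z = 0. Lengths are in m, angles in rad, forces in N, time in s.
With the tool pointing down it reaches from about 0.4 to 0.825 m from the base axis. Payload 7 kg.
Tool frame: the origin (TCP) lies at the very end of the fingers, on their centre line; the grasp point (between the pads) lies 19 mm behind it; z points along the fingers, y is the direction in which the jaws open and shut (so a half turn about z gives the same grasp; the last joint's range is limited). The gripper opens to 88 mm and grips with 3 to 60 N. Pads are 19 mm wide; open, the fingers measure 130 mm over their backs; the gripper's body (78 mm by 193 mm) begins 47 mm behind the grasp point.
Start: joints at [1.432, 0.359, 0.012, 0, -1.224, -0.288], TCP at [0.279, 0.614, 0.227] pointing down, gripper open.
Joint ranges: [-3.07, 3.07], [-1.43, 2.12], [-1.02, 1.25], [-3.03, 1.67], [-3.05, -0], [-3.03, 3.03]. Speed limits (rad/s): [2.39, 2.39, 3.01, 3.14, 3.14, 3.14].

### API

Orientations are given as [roll, pitch, yaw] about the fixed x, y, z axes, in that order (R = Rz(yaw) Ry(pitch) Rx(roll)).
In Python, from station import arm gives the robot as it stands.
- The arm moves only by the shell command python3 -m inch 'ROWS' [FORCE]. ROWS is text: rows parted by semicolons, each of 7 numbers parted by spaces: the closure, from 0 (fully open) to 1 (shut), then the shift along the tool's x, y, z each as a share of 300 mm, from -1 to 1, then the turn, a rotation vector about the tool's x, y, z each as a share of 60 degrees, from -1 to 1. In form: grip tx ty tz rx ry rz; .... A call has 1 to 12 rows; each row is the pose to reach, as a shift and turn from the pose commanded when the call began, along the tool's axes at that moment; what a row does not reach only later rows make up. A row lasts 1/10 s, in which the tool goes at most 50 mm and 8.59 degrees, less where a joint would pass 70% of its speed; a pose out of reach is approached as far as the arm can. A call with a number of a shift or a turn outside -1 to 1 is refused whole. A call with a gripper value outside its range is refused whole. The fingers move at their own pace and stop on an object; FORCE is the grip in N (left out, the last holds). Time passes only in rows, so rows that repeat a pose let the fingers close. It gives the time, the measured TCP pose, the force and the opening at its end, in the units of the state.
- arm.get_state(): the state, without advancing time (a new reading comes with each control period).
- arm.grab_frame(name): name is "scene" or "top"; returns a dict with "img" (480x640x3 uint8, red, green, blue), "range_z" (480x640 float32, m along the optical axis (not along the pixel's ray), 0 where there is no reading), "fx", "fy", "cx", "cy" (pixels), "dist" ([k1, k2, p1, p2, k3] as OpenCV has them; the pictures are not rectified), "extrinsics" (4x4, takes a point from world to camera coordinates). Camera axes: x right, y up, looking along -z (the intrinsics and any distortion apply to the point x, -y, -z); pixel columns grow to the right and rows downward; lengths in m; the calibration is good to about 2 mm. A picture is of the moment at which its call begins.
- arm.job_done(): hands the job in, once; it reports no verdict.
The state is a dict: "t": time; "q": joint angles; "qd": joint speeds; "joint_efforts": joint torques, N m; "eef_pos": TCP position; "ee_rot": TCP orientation; "force": force on the tool from outside, world axes, zero at the start; "moment": the same for the moment, N m; "width": finger opening in m.
Only numpy, scipy, OpenCV 4.12 (cv2) and the standard library are available. Lean on these libraries where they do the work, as an engineer would, in place of code of your own. Each camera call takes 0.05 s, during which the arm holds its last target.

## Working session

There is one attempt and no reset: what is moved stays moved. The work goes in short steps, Python scripts to look and compute and a shell command to move; the robot and the scene stay as the last step left them, time stands still between calls to the robot, and variables do not carry over. Pictures are saved under pics/ and viewed, and the job is handed in when it is done.

```bash
ls; mkdir -p pics; cat > look.py <<'E'
import cv2,numpy as np
from station import arm
def grab(n,tag):
    f=arm.grab_frame(n); cv2.imwrite(f'pics/{tag}.png',f['img'][:,:,::-1]); np.savez(f'pics/{tag}.npz',**{k:np.asarray(v) for k,v in f.items()}); return f
def cast(f,uv,z):
    K=np.array([[f['fx'],0,f['cx']],[0,f['fy'],f['cy']],[0,0,1.]],float)
    p=cv2.undistortPoints(np.array(uv,float).reshape(-1,1,2),K,np.array(f['dist'],float)).reshape(-1,2)
    T=np.array(f['extrinsics']);R=T[:3,:3];o=-R.T@T[:3,3]
    d=np.c_[p[:,0],-p[:,1],-np.ones(len(p))]@R
    return o+d*((z-o[2])/d[:,2])[:,None]
def cloud(f):
    v,u=np.mgrid[:480,:640]
    K=np.array([[f['fx'],0,f['cx']],[0,f['fy'],f['cy']],[0,0,1.]],float)
    p=cv2.undistortPoints(np.stack([u,v],-1).reshape(-1,1,2).astype(float),K,np.array(f['dist'],float)).reshape(-1,2)
    r=np.array(f['range_z']).reshape(-1)
    c=np.c_[p[:,0],-p[:,1],-np.ones(len(p))]*r[:,None]
    T=np.array(f['extrinsics'])
    return ((c-T[:3,3])@T[:3,:3]).reshape(480,640,3)
E
python3 - <<'E'
from look import *
grab('scene','s0');grab('top','t0');print(arm.get_state())
E
```

```text
pics
{'t': 0.1, 'q': array([ 1.43215588e+00,  3.59323922e-01,  1.11534389e-02, -2.99369852e-04,
       -1.22411430e+00, -2.88074903e-01]), 'qd': array([ 0.00128143, -0.00257555,  0.00038946,  0.00108254, -0.000133  ,
        0.00150395]), 'joint_efforts': array([-1.38142637e-03, -5.84163308e+01,  2.93750918e+01,  7.01547951e+00,
        1.01764739e-02, -4.57030808e-05]), 'eef_pos': array([0.27923274, 0.61405138, 0.22571372]), 'ee_rot': array([ 3.14008556e+00, -1.53074958e-04, -4.26817166e-01]), 'force': array([0.57444704, 0.07498646, 0.71477074]), 'moment': array([ 0.00941353, -0.0409726 ,  0.05802324]), 'width': 0.08742971848743433}
```

View pics/s0.png

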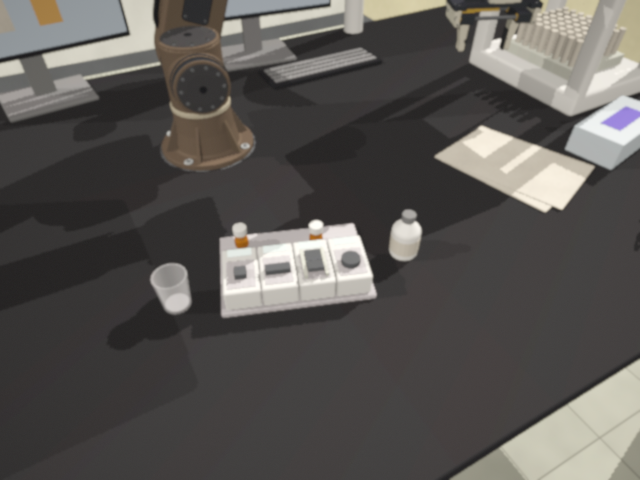

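View pics/t0.png

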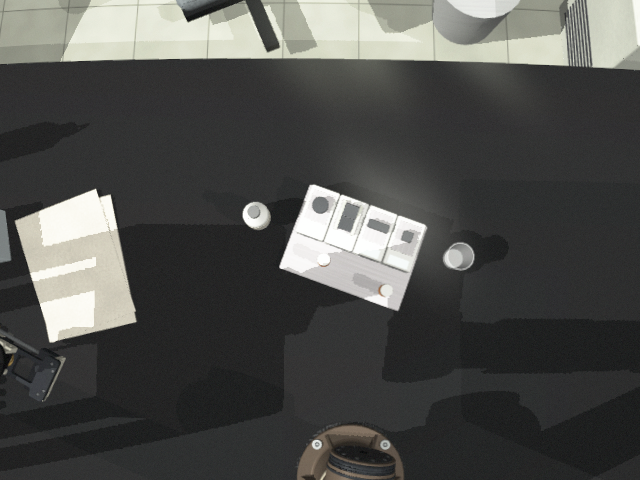

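The pictures show the modules, from left to right in the top view: round (320,204), rocker (349,217), bar (379,226) and square (407,237). The vials are at (323,259) and (386,290), the bottle at (257,215) and the beaker at (459,257).

```bash
cat > meas.py <<'E'
from look import *
import sys
def meas(tagfile):
    f=dict(np.load(tagfile)); im=f['img']; g=im.max(2)
    pad=np.zeros_like(g); 
    roi=np.zeros_like(g); cv2.fillPoly(roi,[np.array([[308,184],[428,226],[408,272],[293,236]])],255)
    m=((g<115)&(roi>0)).astype(np.uint8)
    n,l,st,c=cv2.connectedComponentsWithStats(m)
    P=cloud(f)
    for i in range(1,n):
        if st[i,4]<60: continue
        cs,_=cv2.findContours((l==i).astype(np.uint8),0,2)
        print(c[i].round(1),st[i,4],'cast71',cast(f,c[i],.071).round(4),'cloud',np.median(P[l==i],0).round(4),cv2.minAreaRect(cs[0]))
    return f,P
if __name__=='__main__':
    f,P=meas('pics/t0.npz')
    im=f['img'];g=im.min(2)
    m=((g>140)).astype(np.uint8);m[:170]=0;m[320:]=0;m[:,:275]=0;m[:,435:]=0
    m=cv2.morphologyEx(m,cv2.MORPH_CLOSE,np.ones((9,9)))
    cs,_=cv2.findContours(m,0,2);c=max(cs,key=cv2.contourArea);print(cv2.minAreaRect(c))
    b=cv2.boxPoints(cv2.minAreaRect(c));print(b,cast(f,b,.012))
    for n,uv in dict(va=(323,259),vb=(386,290),bot=(253,211),bk=(459,257)).items(): print(n,P[uv[1],uv[0]],cast(f,uv,.062))
E
python3 meas.py; python3 -c "
import cv2
i=cv2.imread('pics/t0.png')[170:320,270:440];cv2.imwrite('pics/t0c.png',cv2.resize(i,None,fx=4.5,fy=4))"
```

```text
((353.43585205078125, 246.49314880371094), (126.71701049804688, 90.94581604003906), 20.136302947998047)
[[278.29578 267.37512]
 [309.6043  181.98825]
 [428.57593 225.61118]
 [397.2674  310.99805]] [[ 0.45553244  0.1641043   0.012     ]
 [ 0.64774205  0.09765129  0.012     ]
 [ 0.55229746 -0.16921936  0.012     ]
 [ 0.36240802 -0.09899503  0.012     ]]
va [0.47197065 0.06546848 0.06288076] [[0.47202723 0.0654707  0.062     ]]
vb [ 0.40764219 -0.0688137   0.06181347] [[ 0.40763969 -0.0687944   0.062     ]]
bot [0.56699327 0.21161678 0.1066029 ] [[0.57342924 0.21706691 0.062     ]]
bk [ 0.4832693  -0.23902846  0.00400294] [[ 0.4792143  -0.22583669  0.062     ]]
```

View pics/t0c.png

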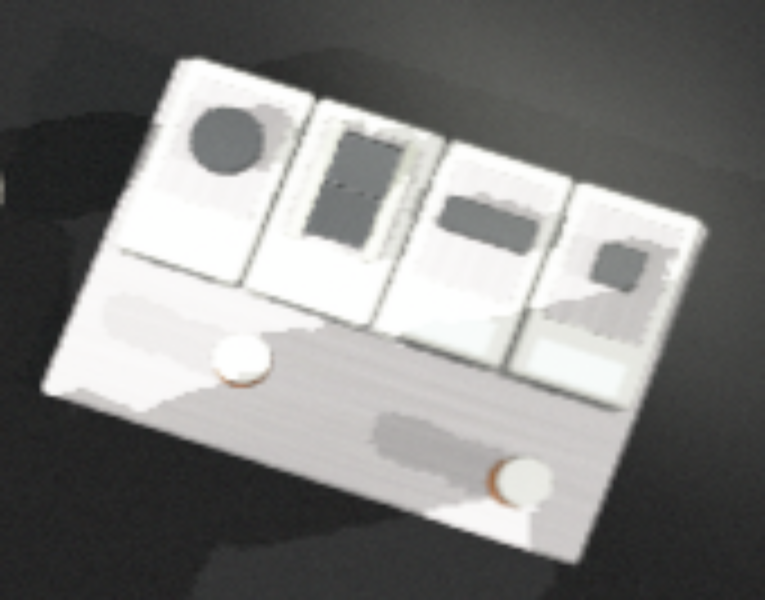

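```bash
sed -i 's/g<115/g<145/' meas.py; python3 meas.py | head -8; python3 - <<'E'
from look import *
f=dict(np.load('pics/s0.npz'));P=cloud(f)
for uv in [(351,260),(314,260),(278,268),(240,272),(316,226),(240,230)]: print(uv,P[uv[1],uv[0]].round(4),f['img'][uv[1],uv[0]])
E
```

```text
[320.1 204.7] 206 cast71 [[0.5872 0.073  0.071 ]] cloud [0.5866 0.0731 0.0714] ((320.5, 205.0), (16.0, 15.0), 90.0)
[348.1 216.8] 354 cast71 [[0.562 0.013 0.071]] cloud [0.5617 0.0132 0.0717] ((348.072998046875, 216.79925537109375), (13.840593338012695, 26.57052230834961), 19.98310661315918)
[377.9 225.6] 178 cast71 [[ 0.5438 -0.0505  0.071 ]] cloud [ 0.5434 -0.0506  0.0707] ((377.9561767578125, 225.6204071044922), (20.67545509338379, 8.714447975158691), 19.983104705810547)
[407.2 236.1] 99 cast71 [[ 0.522  -0.1129  0.071 ]] cloud [ 0.5221 -0.1125  0.0717] ((407.0500183105469, 236.3500213623047), (9.803058624267578, 10.11928653717041), 18.43494987487793)
((353.43585205078125, 246.49314880371094), (126.71701049804688, 90.94581604003906), 20.136302947998047)
[[278.29578 267.37512]
 [309.6043  181.98825]
 [428.57593 225.61118]
(351, 260) [0.5967 0.0692 0.0709] [125 124 123]
(314, 260) [0.5636 0.0122 0.0692] [122 122 121]
(278, 268) [ 0.5532 -0.0536  0.0724] [120 121 120]
(240, 272) [ 0.5277 -0.1146  0.0698] [125 124 124]
(316, 226) [0.478  0.0626 0.0618] [255 255 250]
(240, 230) [ 0.419  -0.0717  0.063 ] [212 208 201]
```

```bash
cat > plan.py <<'E'
from look import *
from scipy.spatial.transform import Rotation as R
def plan(x,y,z,yaw=-0.342):
    s=arm.get_state();r=R.from_euler('xyz',s['ee_rot']);g=R.from_euler('xyz',[np.pi,0,yaw])
    print('t',s['t'],'pos',s['eef_pos'].round(4),'rot',s['ee_rot'].round(4),'F',s['force'].round(2),'w',round(s['width'],4))
    print('shares',(r.inv().apply(np.array([x,y,z])-s['eef_pos'])/.3).round(3),((r.inv()*g).as_rotvec()/np.radians(60)).round(3))
E
python3 -c "
from plan import *
plan(.5809,.0061,.12)"
```

```text
t 0.1 pos [0.2792 0.6141 0.2257] rot [ 3.1401e+00 -2.0000e-04 -4.2680e-01] F [0.57 0.07 0.71] w 0.0874
shares [1.754 1.428 0.355] [ 0.001 -0.    -0.081]
```

```bash
python3 -m inch '1 0.88 0.71 0 0 0 -0.08;1 0.88 0.71 0 0 0 -0.08;1 0.88 0.71 0 0 0 -0.08;1 0.88 0.71 0 0 0 -0.08;1 0.88 0.71 0 0 0 -0.08;1 0.88 0.71 0 0 0 -0.08;1 0.88 0.71 0 0 0 -0.08;1 0.88 0.71 0 0 0 -0.08;1 0.88 0.71 0 0 0 -0.08;1 0.88 0.71 0 0 0 -0.08' 20; python3 -c "
from plan import *
plan(.5809,.0061,.12)"
```

```text
t: 1.1
eef_pos: [0.4314, 0.3117, 0.2264]
ee_rot: [3.142, 0.0, -0.343]
force: [-0.3, 0.7, 0.0]
width: 0.0131
t 1.1 pos [0.4314 0.3117 0.2264] rot [ 3.1415e+00  1.0000e-04 -3.4290e-01] F [-0.3   0.74  0.02] w 0.0131
shares [0.812 0.792 0.355] [ 0.     0.    -0.001]
```

```bash
python3 -m inch '1 0.81 0.79 0 0 0 0;1 0.81 0.79 0 0 0 0;1 0.81 0.79 0 0 0 0;1 0.81 0.79 0 0 0 0;1 0.81 0.79 0 0 0 0;1 0.81 0.79 0 0 0 0;1 0.81 0.79 0 0 0 0;1 0.81 0.79 0.3 0 0 0;1 0.81 0.79 0.35 0 0 0;1 0.81 0.79 0.35 0 0 0;1 0.81 0.79 0.35 0 0 0;1 0.81 0.79 0.35 0 0 0'; python3 -c "
from plan import *
grab('scene','s1')
plan(.5809,.0061,.09)"
```

```text
t: 2.3
eef_pos: [0.5825, 0.0075, 0.1239]
ee_rot: [-3.141, -0.003, -0.341]
force: [0.5, 0.4, -0.0]
width: 0.0003
t 2.35 pos [0.5826 0.0075 0.1243] rot [-3.1397 -0.0035 -0.3412] F [ 0.31 -0.02  0.38] w 0.0004
shares [-0.004  0.007  0.114] [-0.002 -0.003  0.001]
```

View pics/s1.png

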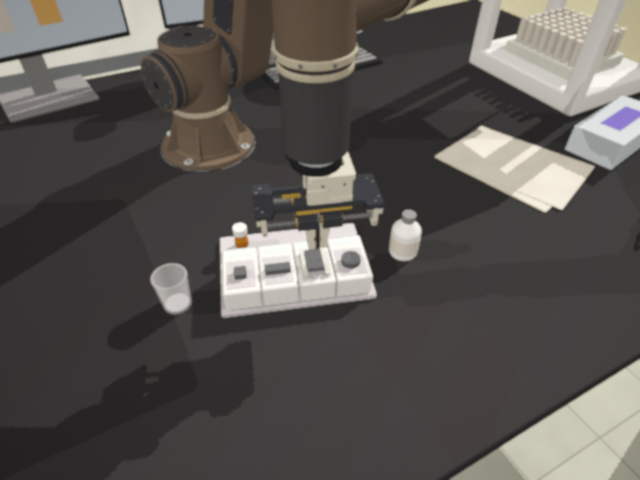

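The closed fingers hang above the rocker column at about (316,245), clear of everything else. The next step is down, gently.

```bash
python3 -m inch '1 0 0.004 0.11 0 0 0;1 0 0.004 0.11 0 0 0;1 0 0.004 0.13 0 0 0;1 0 0.004 0.13 0 0 0;1 0 0.004 0.13 0 0 0'; python3 -c "
from plan import *
plan(.5809,.0061,.067)"
```

```text
t: 2.85
eef_pos: [0.5811, 0.0054, 0.0839]
ee_rot: [-3.141, -0.002, -0.343]
force: [-0.6, 0.1, 0.2]
width: 0.0006
t 2.85 pos [0.5811 0.0054 0.0839] rot [-3.1407e+00 -1.5000e-03 -3.4270e-01] F [-0.65  0.13  0.22] w 0.0006
shares [-0.001 -0.002  0.056] [-0.001 -0.001 -0.001]
```

```bash
python3 -m inch '1 0 0 0.01 0 0 0;1 0 0 0.02 0 0 0;1 0 0 0.03 0 0 0;1 0 0 0.035 0 0 0;1 0 0 0.04 0 0 0;1 0 0 0.04 0 0 0;1 0 0 0.04 0 0 0'; python3 -m inch '1 0 0 0.005 0 0 0;1 0 0 0.01 0 0 0;1 0 0 0.01 0 0 0;1 0 0 0.01 0 0 0'
```

```text
t: 3.55
eef_pos: [0.5801, 0.0052, 0.0704]
ee_rot: [3.141, 0.0, -0.343]
force: [0.4, 0.9, 1.9]
width: 0.0005
t: 3.95
eef_pos: [0.5803, 0.0052, 0.0692]
ee_rot: [-3.142, -0.001, -0.342]
force: [-4.2, 1.5, 17.3]
width: 0.0006
```

```bash
python3 -m inch '1 0 0 -0.05 0 0 0;1 0 0 -0.1 0 0 0;1 0 0 -0.1 0 0 0;1 0 0 -0.1 0 0 0;1 0 0 -0.1 0 0 0'; python3 -c "
from plan import *
f=grab('scene','s2');cv2.imwrite('pics/s2c.png',cv2.resize(f['img'][220:320,205:385,::-1],None,fx=4.4,fy=4.4,interpolation=2))
plan(.5438,-.0505,.1)"
```

```text
t: 4.45
eef_pos: [0.5794, 0.005, 0.0965]
ee_rot: [3.141, 0.002, -0.343]
force: [-0.1, -0.2, -0.2]
width: 0.0007
t 4.5 pos [0.5795 0.005  0.0965] rot [ 3.1406e+00  1.6000e-03 -3.4320e-01] F [-0.64  0.55  0.25] w 0.0001
shares [-0.05   0.214 -0.011] [ 0.001  0.002 -0.001]
```

View pics/s2c.png

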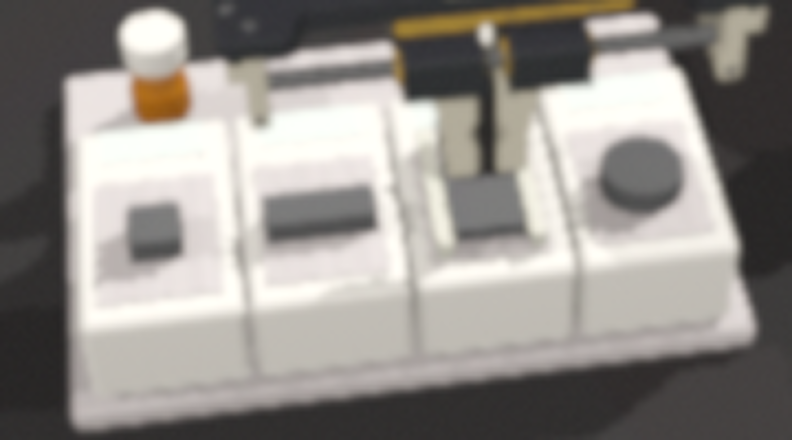

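The fingers stand over the far half of the rocker, which now looks level. The stop was felt at 69 mm with 17 N. Next I move over the bar key and check the rocker with depth.

```bash
python3 -m inch '1 -0.05 0.214 -0.01 0 0 0;1 -0.05 0.214 -0.01 0 0 0;1 -0.05 0.214 -0.01 0 0 0;1 -0.05 0.214 -0.01 0 0 0;1 -0.05 0.214 -0.01 0 0 0'; python3 -c "
from plan import *
f=grab('scene','s3');cv2.imwrite('pics/s3c.png',cv2.resize(f['img'][220:320,205:385,::-1],None,fx=4.4,fy=4.4,interpolation=2))
P=cloud(f)[235:285,295:335].reshape(-1,3); c=f['img'][235:285,295:335].reshape(-1,3)
d=P-[.562,.013,0]; x=d[:,0]*.942-d[:,1]*.335; y=d[:,0]*.335+d[:,1]*.942
for a in range(-30,35,5):
  m=(abs(x-a/1e3)<.0025)&(abs(y)<.011)&(c.max(1)<145)
  if m.sum(): print(a,m.sum(),np.median(P[m,2]).round(4))
plan(.5438,-.0505,.063)"
```

```text
t: 5.0
eef_pos: [0.5451, -0.0498, 0.1004]
ee_rot: [3.142, -0.0, -0.343]
force: [0.0, 0.0, 1.3]
width: 0.0002
-25 3 0.0764
-20 33 0.0762
-15 28 0.0748
-10 36 0.0725
-5 33 0.0711
0 32 0.0692
5 19 0.0698
10 27 0.0695
15 32 0.0691
20 22 0.069
25 35 0.0687
30 35 0.067
t 5.05 pos [ 0.5451 -0.0497  0.1004] rot [ 3.1415  0.     -0.3425] F [-0.67 -0.44  0.53] w 0.0004
shares [-0.003  0.004  0.125] [ 0.     0.    -0.001]
```

View pics/s3c.png

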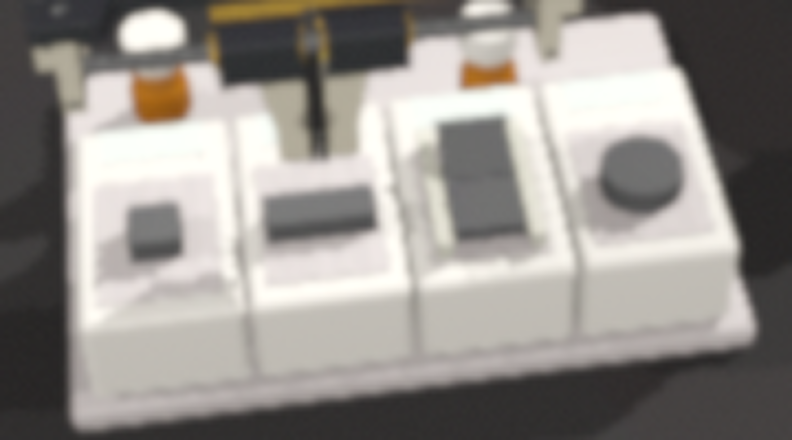

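The rocker is fully on: its far half is level at 69 mm and its near half is up at 76 mm. The fingers are over the bar key, so I press it.

```bash
python3 -m inch '1 -0.003 0.003 0.04 0 0 0;1 -0.003 0.003 0.08 0 0 0;1 -0.003 0.003 0.1 0 0 0;1 -0.003 0.003 0.11 0 0 0;1 -0.003 0.003 0.12 0 0 0;1 -0.003 0.003 0.125 0 0 0;1 -0.003 0.003 0.13 0 0 0;1 -0.003 0.003 0.13 0 0 0'; python3 -m inch '1 0 0 0.005 0 0 0;1 0 0 0.005 0 0 0;1 0 0 0.005 0 0 0'
```

```text
t: 5.85
eef_pos: [0.5431, -0.0508, 0.0629]
ee_rot: [3.141, 0.0, -0.343]
force: [-9.1, 2.5, 15.5]
width: 0.0004
t: 6.15
eef_pos: [0.5432, -0.0509, 0.0627]
ee_rot: [3.142, -0.001, -0.342]
force: [-12.0, 3.1, 26.9]
width: 0.0004
```

Stop felt at 63 mm. I lift, go over the round button and check the bar.

```bash
python3 -m inch '1 0 0 -0.05 0 0 0;1 0 0 -0.12 0 0 0;1 0 0 -0.12 0 0 0;1 0 0 -0.12 0 0 0;1 0 0 -0.12 0 0 0'; python3 -c "
from plan import *
plan(.5872,.073,.1)"
```

```text
t: 6.65
eef_pos: [0.5431, -0.0509, 0.0955]
ee_rot: [3.141, 0.0, -0.343]
force: [0.1, -0.2, -0.2]
width: 0.0004
t 6.65 pos [ 0.5431 -0.0509  0.0955] rot [ 3.1415e+00  5.0000e-04 -3.4330e-01] F [ 0.13 -0.23 -0.22] w 0.0004
shares [-0.001 -0.438 -0.015] [ 0.     0.    -0.001]
```

```bash
python3 -m inch '1 0 -0.1 -0.02 0 0 0;1 0 -0.25 -0.02 0 0 0;1 0 -0.38 -0.02 0 0 0;1 0 -0.438 -0.02 0 0 0;1 0 -0.438 -0.02 0 0 0;1 0 -0.438 -0.02 0 0 0;1 0 -0.438 -0.02 0 0 0'; python3 -c "
from plan import *
f=grab('scene','s4');cv2.imwrite('pics/s4c.png',cv2.resize(f['img'][220:320,205:385,::-1],None,fx=4.4,fy=4.4,interpolation=2))
P=cloud(f);c=f['img'].max(2)<145
for n,a in dict(bar=(.5435,-.0505),sq=(.522,-.113)).items():
  m=(np.hypot(P[:,:,0]-a[0],P[:,:,1]-a[1])<.008)&c;print(n,m.sum(),np.median(P[m][:,2]))
for a in(-20,-10,0,10,20):
  p=np.array([.562,.013])+a/1e3*np.array([.942,-.335]);m=(np.hypot(P[:,:,0]-p[0],P[:,:,1]-p[1])<.004)&c;print(a,m.sum(),np.median(P[m][:,2]))
plan(.5872,.073,.065)"
```

```text
t: 7.35
eef_pos: [0.5869, 0.072, 0.1016]
ee_rot: [3.141, 0.001, -0.344]
force: [-0.6, -0.3, 0.8]
width: 0.0005
bar 33 0.06305066061920982
sq 42 0.07094164604889328
-20 30 0.202293701738384
-10 17 0.07360424003365945
0 15 0.06938155316902149
10 16 0.06963755078201714
20 19 0.07053256192460451
t 7.4 pos [0.5871 0.0719 0.1018] rot [ 3.1411e+00  6.0000e-04 -3.4410e-01] F [ 0.21  1.37 -1.06] w 0.0005
shares [-0.001 -0.004  0.123] [ 0.     0.001 -0.002]
```

View pics/s4c.png

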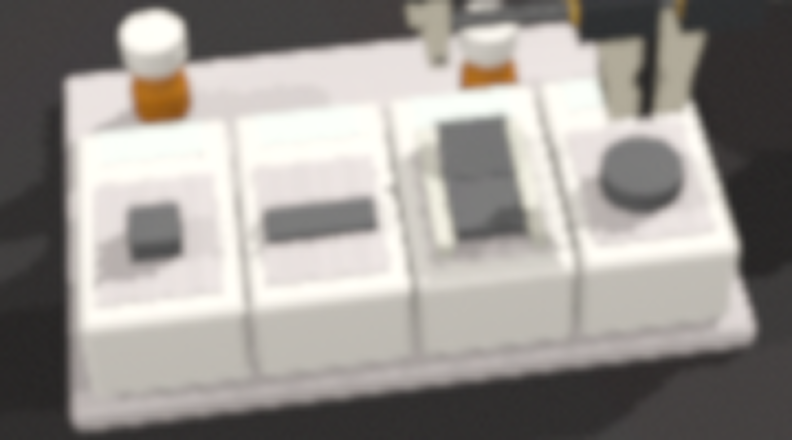

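The bar is at 63 mm (down), the rocker is on and the square key is out at 71 mm. The bar's crop at (320,218) confirms that it sits lower. Next I press the round button and hold it.

```bash
python3 -m inch '1 0 -0.003 0.04 0 0 0;1 0 -0.003 0.08 0 0 0;1 0 -0.003 0.1 0 0 0;1 0 -0.003 0.11 0 0 0;1 0 -0.003 0.12 0 0 0;1 0 -0.003 0.125 0 0 0;1 0 -0.003 0.127 0 0 0;1 0 -0.003 0.127 0 0 0;1 0 -0.003 0.127 0 0 0'; python3 -m inch '1 0 0 0.002 0 0 0;1 0 0 0.002 0 0 0;1 0 0 0.002 0 0 0;1 0 0 0.002 0 0 0;1 0 0 0.002 0 0 0;1 0 0 0.002 0 0 0;1 0 0 0.002 0 0 0;1 0 0 0.002 0 0 0;1 0 0 0.002 0 0 0;1 0 0 0.002 0 0 0;1 0 0 0.002 0 0 0;1 0 0 0.002 0 0 0'; python3 -m inch '1 0 0 0 0 0 0;1 0 0 0 0 0 0;1 0 0 0 0 0 0;1 0 0 0 0 0 0'
```

```text
t: 8.3
eef_pos: [0.5876, 0.0734, 0.0652]
ee_rot: [3.141, -0.0, -0.343]
force: [-5.4, -1.4, 11.0]
width: 0.0001
t: 9.5
eef_pos: [0.5876, 0.0734, 0.0651]
ee_rot: [3.141, -0.0, -0.343]
force: [-7.3, -2.1, 16.2]
width: 0.0003
t: 9.9
eef_pos: [0.5876, 0.0734, 0.0651]
ee_rot: [3.141, -0.0, -0.343]
force: [-7.3, -1.7, 16.1]
width: 0.0008
```

Held in at 65 mm for over 1.6 s. I lift well clear.

```bash
python3 -m inch '1 0 0 -0.05 0 0 0;1 0 0 -0.15 0 0 0;1 0 0 -0.3 0 0 0;1 0 0 -0.45 0 0 0;1 -0.2 0 -0.5 0 0 0;1 -0.4 0 -0.5 0 0 0;1 -0.4 0 -0.5 0 0 0;1 -0.4 0 -0.5 0 0 0;1 -0.4 0 -0.5 0 0 0'; python3 -c "
from plan import *
f=grab('scene','s5');cv2.imwrite('pics/s5c.png',cv2.resize(f['img'][180:330,135:435,::-1],None,fx=2.6,fy=2.6,interpolation=2))
P=cloud(f);c=f['img'].max(2)<145
for n,a in dict(bar=(.5435,-.0505),sq=(.522,-.113),rd=(.5872,.073),far=(.581,.0063),near=(.543,.02)).items():
  m=(np.hypot(P[:,:,0]-a[0],P[:,:,1]-a[1])<.006)&c&(P[:,:,2]<.09);print(n,m.sum(),np.median(P[m][:,2]))
plan(.5872,.073,.2)"
```

```text
t: 10.8
eef_pos: [0.4752, 0.1148, 0.2141]
ee_rot: [-3.14, -0.001, -0.342]
force: [0.2, -0.1, -0.9]
width: 0.0005
bar 21 0.06328640514607092
sq 26 0.07138409255265638
rd 25 0.07137794235049241
far 30 0.06962993543391935
near 24 0.0756953193878185
t 10.85 pos [0.4755 0.1146 0.2138] rot [-3.1405e+00 -9.0000e-04 -3.4240e-01] F [ 0.16 -0.62  0.84] w 0.0008
shares [0.397 0.006 0.046] [-0.001 -0.001 -0.   ]
```

View pics/s5c.png

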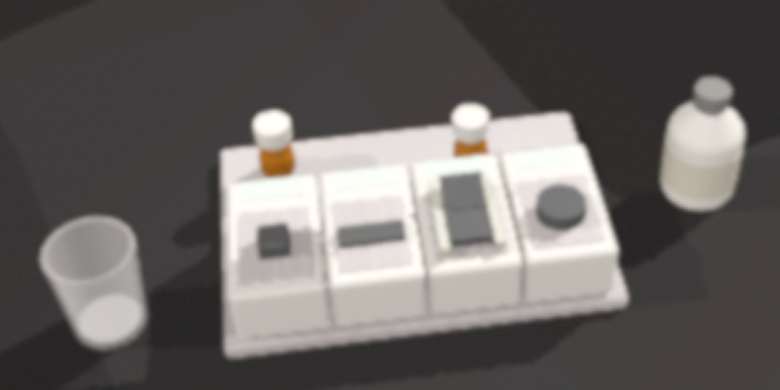

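The rocker is on, the bar is down at (370,233), and the round button (560,206) and square key are out. The vials, bottle and beaker stand as before.

```bash
python3 -m inch '1 0 0 0 0 0 0;1 0 0 0 0 0 0'; python3 -c "
from station import arm
print(arm.job_done())"
```

```text
t: 11.05
eef_pos: [0.4755, 0.1139, 0.2129]
ee_rot: [3.141, 0.0, -0.344]
force: [-0.1, -0.2, 0.1]
width: 0.0004
the job is handed in; nothing more can be done
None
```

I handed the job in at about 11 s. With the fingers closed, I switched the rocker on, pushed the bar key down, and held the round button in for about 1.6 s before letting it come up. No verdict was reported.

The last depth check, taken after the arm had lifted clear, agreed with the heights given in the task:

| Control | Measured height | Meaning |
|---|---|---|
| Rocker far / near half | 69.6 / 75.7 mm | fully on |
| Bar key | 63.3 mm | fully down |
| Round button | 71.4 mm | out again |
| Square key | 71.4 mm | never pressed |

The two vials, the bottle and the beaker looked upright and where they were in the last picture; I did not measure their positions again. The wrist force was about zero at the end, so the arm was touching nothing. The highest readings while pressing were about 30 N. One earlier depth reading, over the rocker's near end, was blocked by the arm; the final picture settled it.

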